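# Close up the punch cassette

### The job

Put away the steel punches: stack the loose punch tray on the cassette base that is screwed to the small plywood board, then put the lid with the two cut corners on the tray. Match the cut corners each time so that every skirt drops over the rim below and sits flush; keep the tray level, set the parts down rather than dropping them, and leave everything else where it lies.

Things in the scene. Friction and masses are not known exactly. Their poses are not given: they have to be found in the camera images.
- base_shoulder (a point): Middle of the flat shoulder, 33 mm above the table, of the fixed cassette base: a grey open tray, 100 (x) x 56 mm, its two corners at the +x end cut by 16 mm chamfers, screwed on a plywood board 150 x 100 x 8 mm. The next skirt rests on this shoulder, round a 6 mm high rim that tapers from 5.5 to 8 mm inside the outline. +x points to the cut end, z up.
- tray_center (a point): Centre of the loose grey punch tray, 31 mm high, 0.10-0.20 kg, four dark punches fixed in it. Outline, shoulder (25 mm up), rim and +x cut end as the base. Upright outer sides up to the shoulder: grip across the 56 mm width (y). Its skirt (9 mm deep, 4 mm thick) fits the rim below with 1.5 mm play. Starts flat on the table; seated, this point is 15.5 mm above base_shoulder.
- lid_center (a point): Centre of the loose grey lid, 38 mm high in all, 0.08-0.17 kg: a flat cover 13 mm high, outline, skirt and +x cut end as the tray; on its middle a grip rib 60 mm long (x), 16 mm wide (y), from 13 to 38 mm above the underside. Starts flat on the table; seated, this point is 28.5 mm above tray_center. Tray and lid lie on either side of the base, either way round.
- square_lid: Bystander: a spare lid like the other, 100 x 56 x 38 mm, with four square corners; it belongs to another case. Origin at the middle of its underside.
- mould: Bystander: black ingot mould block, 75 x 50 x 18 mm. Origin at the middle of its underside.
- hammer: Bystander: hammer 260 mm long, lying. Origin underneath it; handle to its -x.
- punch_box: Bystander: blue box 60 x 34 x 28 mm. Origin at the middle of its underside.
- punch: Bystander: loose steel punch, 9 x 9 x 72 mm, lying along its x. Origin at its underside.
Mind the look-alikes: they are no part of the job. What is shaped like the part that bears lid_center but blue or purple is not meant.

How it is judged:
On the way, in this order (a step that is already met when the one before it is completed fails the run):
1. the tray is seated flush on the base, cut corners matched (x of tray_center in the frame of base_shoulder between -0.003 and 0.003 m and y of tray_center in the frame of base_shoulder between -0.003 and 0.003 m and z of tray_center in the frame of base_shoulder between 0.014 and 0.017 m and angle between the x axis of tray_center and the x axis of base_shoulder, either way round below 0.06 rad and angle between the z axis of tray_center and the z axis of base_shoulder, either way round below 0.04 rad), for 0.2 s.
2. the lid is seated flush on the tray while the tray is seated on the base (all of step 1 and x of lid_center in the frame of tray_center between -0.003 and 0.003 m and y of lid_center in the frame of tray_center between -0.003 and 0.003 m and z of lid_center in the frame of tray_center between 0.027 and 0.03 m and angle between the x axis of lid_center and the x axis of tray_center, either way round below 0.06 rad and angle between the z axis of lid_center and the z axis of tray_center, either way round below 0.04 rad), for 0.2 s.
At the end, for the whole second after the job is handed in: The tray rests on the base and the lid on the tray, cut corners matched: each centred on the one below within 3 mm along and across, at its seated height within 1.5 mm, turned by less than 0.06 rad and tilted by less than 0.04 rad against it; both at rest (all of step 2 and linear speed of each of tray, lid below 0.02 m/s); the robot touches nothing.
It fails at once if the tray is tipped by more than 0.5 rad (angle between tray_center's own z axis and vertical above 0.5 rad).
It fails at once if the tray or the lid is dropped (moving faster than 0.45 m/s while not touched by the fingers) ((linear speed of tray above 0.45 m/s and contact force between the fingers and tray below 0.2 N) or (linear speed of lid above 0.45 m/s and contact force between the fingers and lid below 0.2 N)).
It fails at once if a bystander is moved by more than 30 mm (distance of any of square_lid, mould, hammer, punch_box, punch from where it was at the start of the episode above 0.03 m).
It also fails if it takes over 58 s, if anything falls off the work surface, if the arm or the gripper's body presses on something with over 40 N, if the wrist force passes 120 N, or if a joint passes its speed limit or range.

### The arm

A 7-joint arm with a two-finger parallel gripper is mounted at the origin on the work surface. World frame = base frame: x ahead of the robot, y to its left, z up, the work surface at z = 0. Lengths are in m, angles in rad, forces in N, time in s.
With the tool pointing down it reaches from about 0.4 to 0.9 m from the base axis. Payload 5.5 kg.
Tool frame: the origin (TCP) lies midway between the tips of the shut fingers; the grasp point (between the pads) lies 19 mm behind it (manip.grip_depth is the distance from the TCP to the grasp point, in m); z points along the fingers, y is the line along which they close (so a half turn about z gives the same grasp; the last joint's range is limited). The gripper opens to 92 mm and grips with 3 to 60 N. Pads are 19 mm wide; open, the fingers measure 130 mm over their backs; the gripper's body (75 mm by 190 mm) begins 47 mm behind the grasp point.
Start: joints at [1.399, 0.501, -0.427, 1.55, 0.221, 1.138, -0.21], TCP at [0.274, -0.59, 0.227] pointing down, gripper open.
Joint ranges: [-2.88, 2.88], [-0.31, 2.03], [-1.54, 1.56], [0.2, 2.42], [-1.41, 4.55], [0.19, 2.02], [-2.57, 2.57]. Speed limits (rad/s): [2.57, 2.57, 3.14, 3.14, 3.14, 3.14, 3.14].

### API

Orientations are given as a unit quaternion [x, y, z, w].
In Python, from bench import manip, effector, viewer gives the robot as it stands. Calls block until the motion is done:
- manip.move_pose(position, orientation): joint-space move of the TCP to a pose.
- manip.servo_line(position, ori=None, vel=0.15): straight line of the TCP; ori=None keeps the orientation; vel is the mean speed in m/s.
- manip.movej(angles): joint-space move.
- effector.open_jaws() and effector.close(f_grip=None): open the fingers fully, or close them until they stop; f_grip is the grip in N (None keeps the last).
- manip.sleep(seconds).
- manip.solve_ik(position, orientation): joint angles nearest the present ones, or None.
- viewer.get_image(name): name is "side" or "top" or "wrist"; returns the picture (384x512x3 uint8, red, green, blue); there is no depth.
- viewer.get_calibration(name): a dict with "vfov" (degrees; the focal length in pixels is half the picture's height over the tangent of half this angle, whatever the lens; pixels are square), "cx", "cy" (the principal point, pixels), "eye" and "attitude" of the camera in the world. Camera axes: x right, y down, z forward; pixel columns grow to the right and rows downward; lengths in m; the calibration is good to about 2 mm. A picture is of the moment at which its call begins: read the wrist's pose just before it. get_calibration takes no time and is no camera call; for the wrist camera it gives the pose at the moment of the call.
A pose or a line that the arm cannot do raises manip.PlanningError and nothing moves.
- manip.hand_in(): hands the job in; it is judged then, once.
Readings, each from a call of its own:
- manip.current_clock(): time.
- manip.current_q(): joint angles.
- manip.current_joint_velocities(): joint speeds.
- manip.current_tau(): joint torques, N m.
- manip.current_tool_pos(): TCP position.
- manip.current_tcp_rot(): TCP orientation.
- manip.current_force(): force on the tool from outside, world axes, zero at the start.
- manip.current_wrist_torque(): the same for the moment, N m.
- manip.current_finger_gap(): finger opening in m.
- manip.current_gripper_force(): force on a finger pad.
Only numpy, scipy, OpenCV 4.12 (cv2) and the standard library are available. Lean on these libraries where they do the work, as an engineer would, in place of code of your own. Each camera call takes 0.05 s, during which the arm holds its last target. There are 200 camera calls.

## Working session

There is one attempt and no reset: what is moved stays moved. The work goes in short steps, each a Python script; the robot and the scene stay as the last script left them, time stands still between calls to the robot, and variables do not carry over. Pictures are saved under pics/ and viewed, at most 10 in all, crops included, and the job is handed in when it is done.

```bash
mkdir -p pics; ls; python3 - <<'E'
from bench import manip, effector, viewer
import cv2, numpy as np
for n in ("top","side"):
    im=viewer.get_image(n); cv2.imwrite(f"pics/{n}0.png",im[:,:,::-1])
    c=viewer.get_calibration(n); print(n,c)
print(viewer.get_calibration("wrist"),manip.current_tcp_rot(),manip.current_clock())
t=cv2.imread("pics/top0.png"); cv2.imwrite("pics/top0b.png",cv2.resize(t,(800,600),interpolation=cv2.INTER_CUBIC))
E
```

```text
pics
top {'vfov': 51.418541798501366, 'cx': 259.3714500467584, 'cy': 195.4269556358705, 'eye': array([0.37383477, 0.08812055, 1.33702135]), 'attitude': array([-0.7023621 ,  0.70984064, -0.04067194,  0.03405211])}
side {'vfov': 54.46220873807213, 'cx': 257.27153899373286, 'cy': 188.10787304850768, 'eye': array([ 0.45994224, -0.71245337,  0.73865614]), 'attitude': array([ 0.90859188, -0.03945632,  0.01888395, -0.41538824])}
{'vfov': 68.56173430764281, 'cx': 253.72491958595282, 'cy': 195.0288369197337, 'eye': array([ 0.34100569, -0.55838668,  0.38361074]), 'attitude': array([ 0.8351222 , -0.53211903, -0.07556825,  0.11708839])} [ 9.76453156e-01  2.15727706e-01 -1.50351453e-04 -8.76701065e-04] 0.1
```

View pics/top0b.png

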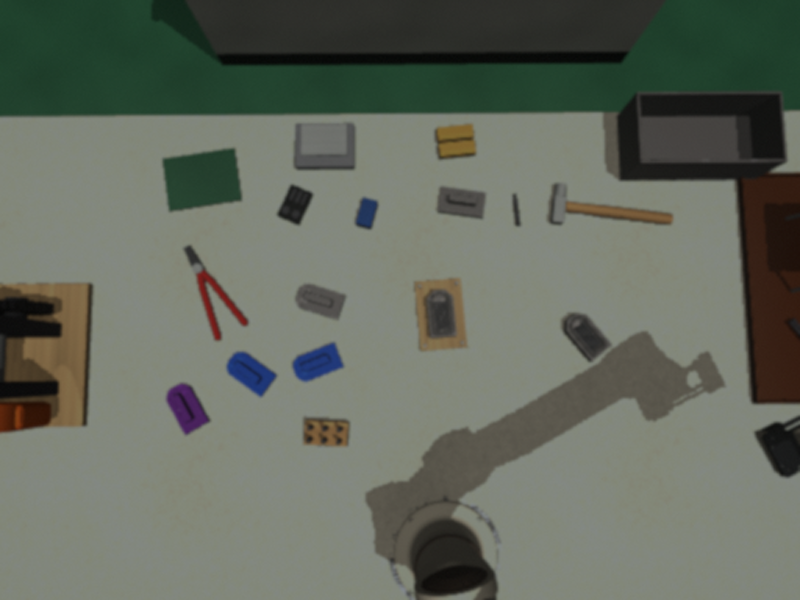

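View pics/side0.png

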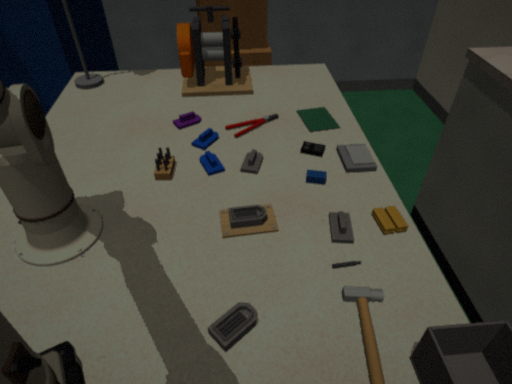

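Top view (800×600 scale) shows these parts:
- **Base:** on the plywood at (441,313), nose up.
- **Tray:** (585,336), with dark punches and its nose up-left.

Lid candidates:
- **Grey at (321,300):** cut corners on the left, which fits the description.
- **Grey at (461,202):** four square corners, so it is the bystander.
- **Blue at (250,372) and (318,361), purple at (187,408):** wrong colour.

Next I'll confirm in an enlarged crop and compute coarse poses and reachable yaws.

```bash
cat > h.py <<'E'
from bench import manip, effector, viewer
import cv2, numpy as np
from scipy.spatial.transform import Rotation as R
def K(c):
    f=192/np.tan(np.radians(c["vfov"])/2); return np.array([[f,0,c["cx"]],[0,f,c["cy"]],[0,0,1]])
def cast(c,uv,z):
    uv=np.atleast_2d(np.asarray(uv,float)); d=np.c_[uv,np.ones(len(uv))]@np.linalg.inv(K(c)).T
    d=R.from_quat(c["attitude"]).apply(d); e=np.asarray(c["eye"])
    return (e+d*((z-e[2])/d[:,2])[:,None])[:,:2]
def down(yaw):  # tool z down, tool x at world angle yaw
    x=np.array([np.cos(yaw),np.sin(yaw),0]); z=np.array([0,0,-1.]); 
    return R.from_matrix(np.c_[x,np.cross(z,x),z]).as_quat()
E
python3 - <<'E'
from h import *
c=viewer.get_calibration("top")
P=dict(tray=((585,337),(571,317),.025),base=((441,314),(438,289),.033),lid=((321,301),(298,293),.013))
for n,(a,b,z) in P.items():
    p=cast(c,np.array([a,b])*.64,z); y=np.arctan2(*(p[1]-p[0])[::-1])
    print(n,p[0].round(3),round(y,3))
    for k in (0,np.pi):
        for h in (.2,.01 if n!='base' else .06):
            q=manip.solve_ik([*p[0],h],down(y+k)); print('  ',round(k,1),h,None if q is None else np.round(q,2))
# wrist cam in tool frame
w=viewer.get_calibration("wrist"); r=R.from_quat(manip.current_tcp_rot())
print(r.inv().apply(w["eye"]-manip.current_tool_pos()), (r.inv()*R.from_quat(w["attitude"])).as_matrix().round(3))
t=cv2.imread("pics/top0.png")
a=t[170:250,170:270]; b=t[100:180,250:350]
cv2.imwrite("pics/crop1.png",cv2.resize(np.hstack([a,b]),None,fx=4,fy=4,interpolation=cv2.INTER_CUBIC))
E
```

```text
tray [ 0.442 -0.304] 0.58
   0 0.2 [ 1.04  0.35 -0.6   1.86  0.23  1.   -0.64]
   0 0.01 [ 0.9   0.63 -0.44  1.97  0.43  0.64 -0.81]
   3.1 0.2 [ 1.5   0.66 -1.3   1.85  0.69  1.19  2.12]
   3.1 0.01 [ 1.46  1.13 -1.31  1.95  1.23  1.19  1.78]
base [0.493 0.   ] 0.102
   0 0.2 [ 0.72  0.35 -0.92  1.95  0.33  1.   -1.82]
   0 0.06 [ 0.47  0.52 -0.64  2.06  0.48  0.71 -1.94]
   3.1 0.2 [ 1.01  0.68 -1.45  1.95  0.73  1.21  0.96]
   3.1 0.06 [ 0.65  0.61 -0.87  2.05  0.67  0.79  1.04]
lid [0.525 0.255] 1.225
   0 0.2 [ 0.28  0.62 -1.08  1.73  0.59  1.16 -1.32]
   0 0.01 [ 0.1   0.81 -0.8   1.84  0.78  0.84 -1.45]
   3.1 0.2 [ 0.38  0.76 -1.3   1.73  0.77  1.27  1.68]
   3.1 0.01 [ 0.35  1.18 -1.31  1.83  1.24  1.24  1.43]
[ 0.07410752  0.00043368 -0.15783689] [[ 0.001 -0.961 -0.276]
 [ 1.     0.001  0.   ]
 [-0.    -0.276  0.961]]
```

View pics/crop1.png

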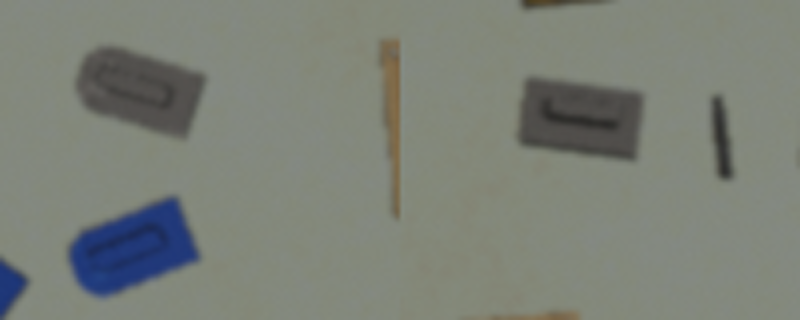

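The crop confirms it: the left grey lid at (140,90) has cut corners at its left end, and the right one at (580,118) is square. Now close wrist views of base, then tray.

```bash
python3 - <<'E'
from h import *
import json
ims=[]
for n,p,y in (("base",(.493,0),.102),("tray",(.442,-.304),.58)):
    manip.move_pose([*p,.2],down(y)); manip.sleep(.3)
    c=viewer.get_calibration("wrist"); im=viewer.get_image("wrist")[:,:,::-1]
    cv2.imwrite(f"pics/w_{n}.png",im); json.dump({k:np.asarray(v).tolist() for k,v in c.items()},open(f"w_{n}.json","w"))
    ims.append(im); print(manip.current_clock())
cv2.imwrite("pics/w1.png",cv2.resize(np.hstack(ims),(800,300)))
E
```

```text
2.7
4.225
```

View pics/w1.png

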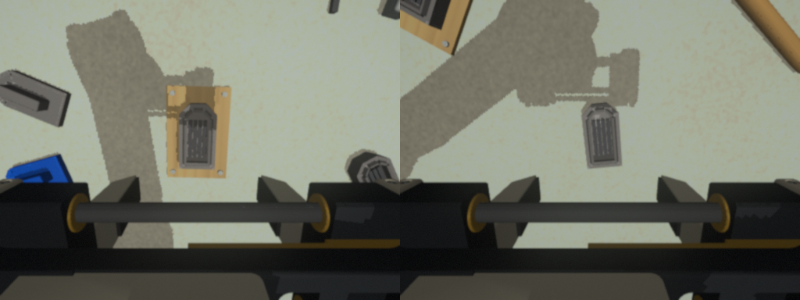

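Base at (197,135) and tray at (602,135) in the pair, both clear in view. The arm's shadow grazes the base nose, and the tray is in the clear. Next are closer views from straight above each part, same relative pose, so calibration errors cancel.

```bash
python3 - <<'E'
from h import *
import json
ims=[]
for n,p,y in (("tray",(.442,-.304),.58),("base",(.493,0),.102),("lid",(.525,.255),1.225)):
    manip.move_pose([p[0]-.065*np.cos(y),p[1]-.065*np.sin(y),.08 if n!="base" else .09],down(y)); manip.sleep(.3)
    c=viewer.get_calibration("wrist"); im=viewer.get_image("wrist")[:,:,::-1]
    cv2.imwrite(f"pics/v_{n}.png",im); json.dump({k:np.asarray(v).tolist() for k,v in c.items()},open(f"v_{n}.json","w"))
    ims.append(im[:240,130:390]); print(manip.current_clock())
cv2.imwrite("pics/v1.png",np.hstack(ims))
E
```

```text
5.1833
6.8
8.0167
```

View pics/v1.png

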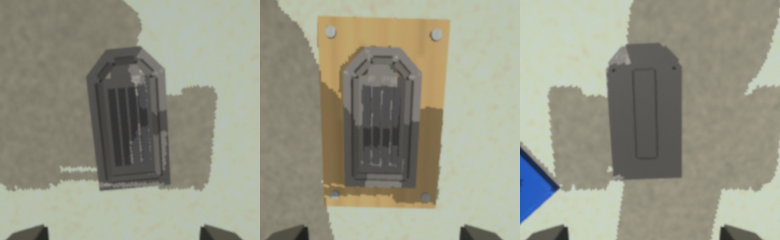

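Tray at crop (128,118), base at (382,116) and lid at (645,110), all noses up. Their outlines are distinct but the shadows overlap them, so I'll sample colours and segment.

```bash
python3 - <<'E'
from h import *
v=cv2.imread("pics/v1.png"); 
for nm,(x,y) in dict(tr_sh_l=(93,90),tr_bot=(135,183),tr_r=(165,130),tr_rs=(163,85),tab_sh=(60,90),tab_sh2=(190,130),tab=(190,50),ba_l=(348,100),ba_r=(417,130),ba_tail=(382,184),ply=(440,60),plysh=(430,150),lid=(665,150),lidn=(620,57),lidtabsh=(700,110)).items():
    print(nm,np.median(v[y-1:y+2,x-1:x+2].reshape(-1,3),0)[::-1])
E
```

```text
tr_sh_l [83. 80. 77.]
tr_bot [123. 120. 114.]
tr_r [92. 89. 85.]
tr_rs [124. 121. 116.]
tab_sh [134. 130. 113.]
tab_sh2 [139. 136. 118.]
tab [180. 190. 179.]
ba_l [127. 124. 118.]
ba_r [87. 83. 77.]
ba_tail [128. 124. 118.]
ply [190. 160. 107.]
plysh [123. 104.  71.]
lid [88. 85. 81.]
lidn [141. 139. 133.]
lidtabsh [150. 145. 127.]
```

```bash
cat >> h.py <<'E'
def part(im,c,z,near=None,dbg=None):
    """BGR image -> (centre xy, yaw mod pi, size) of grey part outline at height z"""
    f=cv2.medianBlur(im,5).astype(float); B,G,Rr=f[...,0],f[...,1],f[...,2]
    m=(((Rr-B)/np.maximum(Rr,1)<.128)&((Rr-B)>0)&(Rr<158)).astype(np.uint8)*255; m[218:]=0
    k=np.ones((5,5),np.uint8); m=cv2.morphologyEx(cv2.morphologyEx(m,cv2.MORPH_CLOSE,k),cv2.MORPH_OPEN,np.ones((9,9),np.uint8))
    cs,_=cv2.findContours(m,cv2.RETR_EXTERNAL,cv2.CHAIN_APPROX_NONE)
    ct=min((a for a in cs if cv2.contourArea(a)>2500),key=lambda a:np.hypot(*(a.reshape(-1,2).mean(0)-(near or (255,115)))))
    hull=cast(c,cv2.convexHull(ct).reshape(-1,2),z)
    (ctr,s,a)=cv2.minAreaRect((hull*1e4).astype(np.float32)); 
    if s[0]<s[1]: a+=90
    if dbg is not None: cv2.drawContours(im,[ct],-1,(0,0,255),1); cv2.imwrite(dbg,im)
    return np.array(ctr)/1e4,np.radians(a),np.sort(s)/1e4
E
python3 - <<'E'
from h import *
import json
o=[]
for n,z,y in (("tray",.025,.58),("base",.033,.102),("lid",.013,1.225)):
    im=cv2.imread(f"pics/v_{n}.png"); c={k:np.array(v) for k,v in json.load(open(f"v_{n}.json")).items()}
    p,a,s=part(im,c,z,dbg=f"pics/d_{n}.png"); a=y+(a-y+np.pi/2)%np.pi-np.pi/2
    print(n,p.round(4),a.round(3),s.round(4)); o.append(im[:240,130:390])
cv2.imwrite("pics/d1.png",np.hstack(o))
E
```

```text
tray [ 0.4479 -0.3068] 0.665 [0.0568 0.103 ]
base [0.4971 0.001 ] 0.079 [0.0543 0.0984]
lid [0.5291 0.2608] 1.254 [0.0564 0.1003]
```

View pics/d1.png

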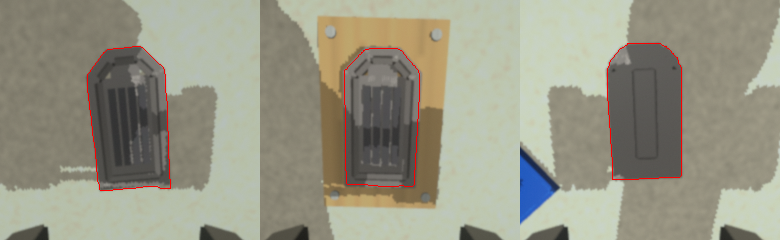

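The contours hug all three outlines. The tray sits slightly off nadir, and its tail wall inflates the length to 103 mm, so I'll re-measure it from the corrected pose, then grasp.

```bash
cat >> h.py <<'E'
def look(p,y,z,h,dbg):
    manip.move_pose([p[0]-.072*np.cos(y),p[1]-.072*np.sin(y),h],down(y)); manip.sleep(.3)
    c=viewer.get_calibration("wrist"); im=viewer.get_image("wrist")[:,:,::-1].copy()
    p,a,s=part(im,c,z,near=(255,115),dbg=dbg); a=y+(a-y+np.pi/2)%np.pi-np.pi/2
    print(dbg,p.round(4),a.round(3),s.round(4),manip.current_clock()); return p,a,s
E
python3 - <<'E'
from h import *
b=look((.4971,.001),.079,.033,.09,"pics/e_base.png")
p,a,s=look((.4479,-.3068),.665,.025,.08,"pics/e_tray.png")
np.save("base.npy",[*b[0],b[1]])
assert .097<s[1]<.104 and .053<s[0]<.0585
manip.servo_line([*p,.08],down(a))
manip.servo_line([*p,.006],down(a),vel=.1)
print("F down",manip.current_force())
effector.close(20); manip.sleep(.2)
print("gap",manip.current_finger_gap(),manip.current_gripper_force())
manip.servo_line([*p,.15],vel=.15); manip.sleep(.2)
print("gap",manip.current_finger_gap(),manip.current_force(),manip.current_clock())
cv2.imwrite("pics/side1.png",viewer.get_image("side")[:,:,::-1])
E
```

```text
pics/e_base.png [0.4971 0.001 ] 0.082 [0.0545 0.0982] 9.225
pics/e_tray.png [ 0.4497 -0.3073] 0.668 [0.0595 0.0993] 10.8833Traceback (most recent call last):
  File "<stdin>", line 5, in <module>
AssertionError
```

The base repeats exactly. The tray's length and yaw are good, and the width is a bit inflated on one side, which the pinch centres. Proceeding.

```bash
python3 - <<'E'
from h import *
np.save("base.npy",[.4971,.001,.081])
p=(.4497,-.3073); a=.667
manip.servo_line([*p,.08],down(a))
manip.servo_line([*p,.006],down(a),vel=.1)
print("F down",manip.current_force())
effector.close(20); manip.sleep(.2)
print("gap",manip.current_finger_gap(),manip.current_gripper_force())
manip.servo_line([*p,.15],vel=.15); manip.sleep(.2)
print("gap",manip.current_finger_gap(),manip.current_force(),manip.current_clock())
cv2.imwrite("pics/side1.png",viewer.get_image("side")[:,:,::-1])
E
```

```text
F down [-0.15626124 -0.13250301 -0.54629866]
gap 0.055440839494279644 20.000580847263336
gap 0.05575995078343007 [ 0.11909019  0.25971757 -2.12747977] 14.575
```

View pics/side1.png

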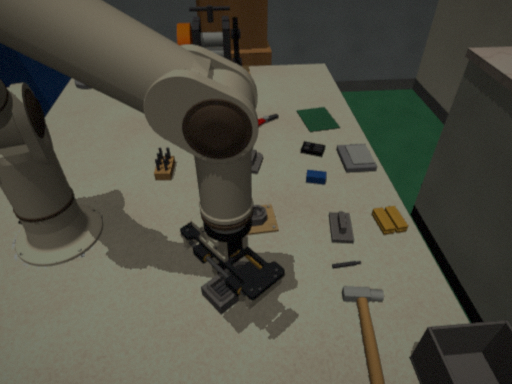

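The tray is held level at (222,292) with a 55.7 mm gap. Now the guarded lowering onto the base.

```bash
python3 - <<'E'
from h import *
x,y,a=np.load("base.npy")
manip.move_pose([x,y,.15],down(a))
manip.servo_line([x,y,.055],down(a),vel=.12); manip.sleep(.3)
f0=manip.current_force(); print(f0,manip.current_wrist_torque())
for z in (.048,.046,.044,.042,.040,.039):
    manip.servo_line([x,y,z],vel=.03)
    f=manip.current_force()-f0; print(z,manip.current_tool_pos().round(4),f.round(1),manip.current_wrist_torque().round(2))
    if np.linalg.norm(f)>15: break
print(manip.current_clock())
E
```

```text
[-0.43442768 -0.20606082 -1.52602006] [-0.01326449  0.08134779 -0.01627066]
0.048 [0.4968 0.001  0.0477] [0.8 0.3 0.2] [ 0.02 -0.02  0.01]
0.046 [0.497  0.0011 0.0459] [0.7 0.  0.8] [0.03 0.03 0.  ]
0.044 [0.497  0.001  0.0439] [0.5 0.8 0.2] [0.02 0.   0.04]
0.042 [0.497  0.001  0.0419] [1.  0.4 0.6] [-0.01  0.02 -0.04]
0.04 [0.497  0.001  0.0399] [ 0.4 -0.7  0.5] [-0.01  0.04  0.  ]
0.039 [0.4973 0.0011 0.0391] [-0.1  0.5  1.7] [0.05 0.05 0.03]
18.6917
```

It dropped over the rim without force. I'll touch down, release, and check from above (tray shoulder should be at z = 0.058), then re-measure the lid from its corrected pose.

```bash
python3 - <<'E'
from h import *
x,y,a=np.load("base.npy")
manip.servo_line([x,y,.0385],vel=.03); print(manip.current_force())
effector.open_jaws(); manip.sleep(.1)
manip.servo_line([x,y,.13],vel=.15)
b=look((x,y),a,.058,.115,"pics/s_tray.png")
l=look((.5291,.2608),1.254,.013,.07,"pics/e_lid.png")
s=[cv2.imread(f"pics/{n}.png")[:240,130:390] for n in ("s_tray","e_lid")]
sd=cv2.resize(viewer.get_image("side")[170:250,200:290,::-1],(270,240))
cv2.imwrite("pics/s1.png",np.hstack(s+[sd]))
E
```

```text
[-1.44791999 -0.96171604  6.1713283 ]
pics/s_tray.png [0.4974 0.0006] 0.082 [0.0545 0.0977] 21.3083
pics/e_lid.png [0.5292 0.2608] 1.257 [0.0563 0.0999] 22.5333
```

View pics/s1.png

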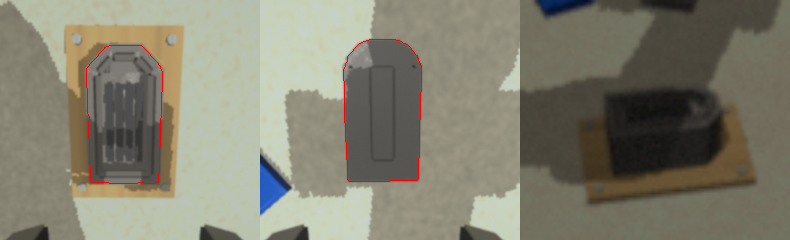

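The tray is seated on the base, centred within 0.6 mm with noses matched (crop (125,115)). The lid at (383,110) measures cleanly at 99.9 × 56.3 mm. Now the lid.

```bash
python3 - <<'E'
from h import *
p=(.5292,.2608); a=1.256
manip.servo_line([*p,.07],down(a))
manip.servo_line([*p,.017],vel=.1); print("F",manip.current_force())
effector.close(20); manip.sleep(.2); print("gap",manip.current_finger_gap(),manip.current_force())
assert .012<manip.current_finger_gap()<.02
manip.servo_line([*p,.16],vel=.15)
x,y,a=.4973,.0008,.082
manip.move_pose([x,y,.16],down(a))
manip.servo_line([x,y,.092],vel=.12); manip.sleep(.3)
f0=manip.current_force()
for z in (.084,.082,.080,.078,.076,.075,.0745):
    manip.servo_line([x,y,z],vel=.03)
    f=manip.current_force()-f0; print(z,manip.current_tool_pos().round(4),f.round(1),manip.current_wrist_torque().round(2))
    if np.linalg.norm(f)>15: break
print(manip.current_finger_gap(),manip.current_clock())
E
```

```text
F [0.31695659 0.3189821  1.46052313]
gap 0.01555350891049623 [-0.11806985 -0.55449287 -0.70140426]
0.084 [0.497  0.0008 0.0837] [ 1.5  0.4 -0.3] [-0.03  0.03 -0.01]
0.082 [0.4972 0.0008 0.0819] [0.  0.4 0.1] [-0.01  0.04 -0.07]
0.08 [0.4972 0.0008 0.0799] [-0.1  0.6 -0.5] [0.02 0.01 0.01]
0.078 [0.4972 0.0008 0.0779] [1.4 0.8 0.1] [-0.03  0.03 -0.05]
0.076 [0.4972 0.0008 0.0759] [ 0.6 -0.3 -0.6] [ 0.07  0.01 -0.01]
0.075 [0.4973 0.0008 0.075 ] [ 1.2  0.9 -1.2] [0.03 0.02 0.02]
0.0745 [0.4973 0.0008 0.0749] [-2.  -0.5  5.8] [-0.02  0.5  -0.02]
0.015847805043040054 30.3167
```

It seated with contact exactly at the expected height. Release, retreat and check.

```bash
python3 - <<'E'
from h import *
x,y,a=.4973,.0008,.082
effector.open_jaws(); manip.sleep(.1)
manip.servo_line([x,y,.16],vel=.15)
look((x,y),a,.071,.128,"pics/f_lid.png")
s=cv2.imread("pics/f_lid.png")[:240,130:390]
sd=cv2.resize(viewer.get_image("side")[150:250,200:300,::-1],(400,400),interpolation=cv2.INTER_CUBIC)
cv2.imwrite("pics/f1.png",np.hstack([cv2.resize(s,(400,400)),sd])); print(manip.current_clock())
E
```

```text
pics/f_lid.png [4.977e-01 3.000e-04] 0.088 [0.0544 0.0979] 33.1667
33.2167
```

View pics/f1.png

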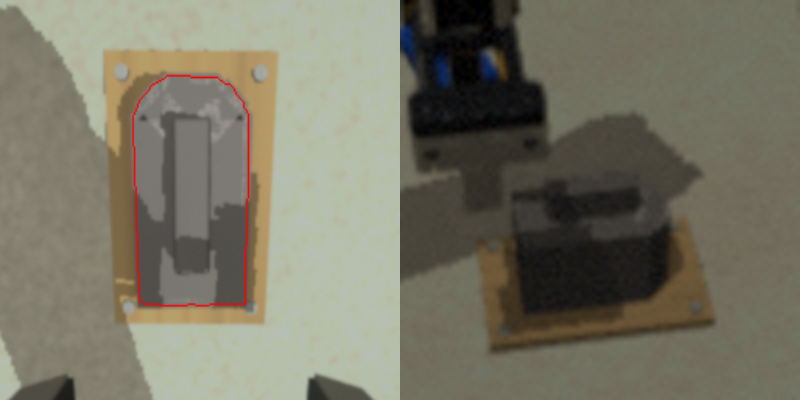

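The lid is flush on the stack (left (190,190), right (590,245)), cut corners aligned, centred within 1 mm and free of the gripper.

```bash
python3 -c "
from bench import manip
print(manip.hand_in())"
```

```text
the job is handed in; nothing more can be done
None
```

The tray is stacked on the base and the lid on the tray, cut corners matched and flush to within about 1 mm by camera; I handed the job in at about 33 s of the 58 s, and the call returned no verdict.

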